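# Tip the plaque over onto the cork board

### The job

Turn the wooden plaque over without picking it up: with the fingertips, gently push it across the table against the near edge of the cork board, then go on pushing so that its free side tips up, it stands against that edge, and falls over onto the board. It must end lying flat on the board with its inlaid face up. Never lift or carry it clear of the table and board, and leave all the other things where they are.

Things in the scene. Friction and masses are not known exactly. Their poses are not given: they have to be found in the camera images.
- board: cork-faced work board fixed to the table, 180 mm deep (along its +x), 320 mm wide (y), 10 mm thick, turned up to 0.4 rad either way; its near side is a square upright edge 10 mm high. Origin on the table surface under the middle of that near edge; +x points from the edge in over the board (away from the robot), y runs along the edge, z up.
- plaque: loose rectangular wooden plaque, 80 mm (its x) by 110 mm (y) by 18 mm thick, 0.08 to 0.15 kg, lying inlaid face down on the table before the board's near edge. Origin: centre of the inlaid face; +z points from there to the plain back: up at the start, down when turned over. At the start +x points to the board, within 0.35 rad of the board's +x, its centre 65 to 100 mm from the edge.
- plaque_center (a point): centre of the plaque, 9 mm from either face. The plain back and the 12 mm thick square rim below it measure the full 80 x 110 mm; towards the inlaid face the sides are then bevelled 6 mm at 45 degrees all round, so the inlaid face is 68 x 98 mm and, as it lies, the rim overhangs the table by 6 mm at a height of 6 mm. The square rim meets the top of the board's edge when pushed against it.
- plaque_far (a point): middle of the plaque's +x side, half way up the rim: 12 mm from the inlaid face along its z, 40 mm from the centre
- plaque_near (a point): middle of the plaque's -x side, half way up the rim: 12 mm from the inlaid face along its z, 40 mm from the centre. This is the free side, away from the board. Fingertips pressed against it with about 5 to 10 N draw it up by friction, the other side turning at the foot of the board edge; pushed on too low or too hard the half-raised plaque can wedge, and rising a little frees it
- plaque_left (a point): middle of the plaque's +y side, half way up the rim: 12 mm from the inlaid face along its z, 55 mm from the centre
- plaque_right (a point): middle of the plaque's -y side, half way up the rim: 12 mm from the inlaid face along its z, 55 mm from the centre
- glue: bystander: round white glue bottle, 56 mm wide and 150 mm high, standing. To be left alone.
- screwdriver: bystander: screwdriver, 190 mm long, lying. To be left alone.
- offcut: bystander: dark wood offcut, 70 x 30 x 22 mm, lying. To be left alone.
- sanding_block: bystander: wooden sanding block, 45 x 90 x 35 mm, on the far left part of the board. To be left alone.
- jar: bystander: small glass jar, 48 mm wide and 65 mm high, on the far right part of the board. To be left alone.
- mug: bystander: mug, about 80 mm wide and 90 mm high, at the left of the table. To be left alone.
- brush: bystander: dust brush with a wooden handle, lying at the right of the table. To be left alone.
Things that resemble listed ones, but are neither listed nor needed, are in the scene too. Leave any pink or yellow look-alike of the plaque alone.

How it is judged:
On the way:
1. the plaque stands tipped up with one side on the table or board edge, against the board's near edge (angle between plaque's own z axis and vertical between 1 and 2.1 rad and ((x of plaque_far in the frame of board between -0.04 and 0.03 m and height (world z) of plaque_far below 0.03 m) or (x of plaque_near in the frame of board between -0.04 and 0.03 m and height (world z) of plaque_near below 0.03 m) or (x of plaque_left in the frame of board between -0.04 and 0.03 m and height (world z) of plaque_left below 0.03 m) or (x of plaque_right in the frame of board between -0.04 and 0.03 m and height (world z) of plaque_right below 0.03 m))), for 0.1 s.
At the end, for the whole second after the job is handed in: the plaque lies at rest flat on the board (within 5 degrees), inlaid face up, its centre over the board at 14 to 24 mm above the table (angle between plaque's own z axis and vertical above 3.05 rad and x of plaque_center in the frame of board between 0 and 0.18 m and y of plaque_center in the frame of board between -0.16 and 0.16 m and height (world z) of plaque_center between 0.014 and 0.024 m and linear speed of plaque below 0.02 m/s); the robot touches nothing.
It fails at once if the fingers press on the plaque with more than 80 N (contact force between the fingers and plaque above 80 N).
It fails at once if the plaque is lifted: all four of its sides are more than 30 mm above the table at once (height (world z) of each of plaque_far, plaque_near, plaque_left, plaque_right above 0.03 m).
It fails at once if a bystander is moved by more than 25 mm (distance of any of glue, screwdriver, offcut, sanding_block, jar, mug, brush from where it was at the start of the episode above 0.025 m).
It also fails if it takes over 61 s, if anything falls off the work surface, if the arm or the gripper's body presses on something with over 40 N, if the wrist force passes 120 N, or if a joint passes its speed limit or range.

### The arm

A 6-joint arm with a two-finger parallel gripper is mounted at the origin on the work surface. World frame = base frame: x ahead of the robot, y to its left, z up, the work surface at z = 0. Lengths are in m, angles in rad, forces in N, time in s.
With the tool pointing down it reaches from about 0.25 to 0.85 m from the base axis. Payload 12.5 kg.
Tool frame: the origin (TCP) lies midway between the tips of the shut fingers; the grasp point (between the pads) lies 19 mm behind it; z points along the fingers, x is the direction in which the jaws open and shut, and the axes are right-handed (so a half turn about z gives the same grasp; the last joint's range is limited). The gripper opens to 93 mm and grips with 3 to 60 N. Pads are 15 mm wide; open, the fingers measure 128 mm over their backs; the gripper's body (75 mm by 188 mm) begins 65 mm behind the grasp point.
Start: joints at [-1.344, 0.351, 1.652, -0, 1.139, -0.085], TCP at [0.169, -0.523, 0.219] pointing down, gripper open.
Joint ranges: [-2.75, 2.75], [-0.79, 2.1], [0.01, 2.65], [-1.57, 4.71], [0.07, 3.14], [-2.87, 2.87]. Speed limits (rad/s): [2.22, 2.22, 2.79, 3.14, 3.14, 3.14].

### API

Orientations are given as [roll, pitch, yaw] about the fixed x, y, z axes, in that order (R = Rz(yaw) Ry(pitch) Rx(roll)).
In Python, from station import reach, movel, set_joints, grip, hold, ik, state, grab_frame, IKError, close_job gives the robot as it stands. Calls block until the motion is done:
- reach(position, orientation): joint-space move of the TCP to a pose.
- movel(position, ori=None, v=0.15): straight line of the TCP; ori=None keeps the orientation; v is the mean speed in m/s.
- set_joints(angles): joint-space move.
- grip(opening, grip_force=None): opening from 0.0 (shut) to 1.0 (fully open); grip_force is the grip in N (None keeps the last); returns when the fingers have stopped.
- hold(seconds).
- ik(position, orientation): joint angles nearest the present ones, or None.
- state(): the state.
- grab_frame(name): name is "side" or "top"; returns a dict with "frame" (400x640x3 uint8, red, green, blue), "intrinsics" (3x3 intrinsics, pixels), "extrinsics" (4x4, takes a point from camera to world coordinates). Camera axes: x right, y up, looking along -z (the intrinsics and any distortion apply to the point x, -y, -z); pixel columns grow to the right and rows downward; lengths in m; the calibration is good to about 2 mm. A picture is of the moment at which its call begins. There is no depth.
A pose or a line that the arm cannot do raises IKError and nothing moves.
- close_job(): hands the job in, once; it reports no verdict.
The state is a dict: "clock": time; "q": joint angles; "joint_vel": joint speeds; "joint_efforts": joint torques, N m; "ee_pos": TCP position; "eef_rot": TCP orientation; "contact_force": force on the tool from outside, world axes, zero at the start; "torque": the same for the moment, N m; "finger_gap": opening from 0.0 (shut) to 1.0 (fully open).
Only numpy, scipy, OpenCV 4.12 (cv2) and the standard library are available. Lean on these libraries where they do the work, as an engineer would, in place of code of your own. Each camera call takes 0.05 s, during which the arm holds its last target. There are 200 camera calls.

## Working session

There is one attempt and no reset: what is moved stays moved. The work goes in short steps, each a Python script; the robot and the scene stay as the last script left them, time stands still between calls to the robot, and variables do not carry over. Pictures are saved under pics/ and viewed, about 8 in all and at most 12, crops included, and the job is handed in when it is done.

```bash
mkdir -p pics; ls; python3 - <<'E'
from station import *
import cv2,numpy as np
for n in("side","top"):
    f=grab_frame(n); cv2.imwrite(f"pics/{n}0.png",f["frame"][:,:,::-1]); np.savez(f"{n}0.npz",**f); print(n,f["intrinsics"],f["extrinsics"].round(4), [k for k in f])
s=state();print(s["clock"],s["ee_pos"],s["eef_rot"],s["contact_force"])
E
```

```text
pics
side [[475.91203584   0.         323.99095671]
 [  0.         475.91203584 205.46631522]
 [  0.           0.           1.        ]] [[-0.9471  0.1968 -0.2535  0.1421]
 [-0.3205 -0.619   0.717   1.0109]
 [-0.0158  0.7604  0.6493  0.9695]
 [ 0.      0.      0.      1.    ]] ['frame', 'intrinsics', 'extrinsics']
top [[491.72675448   0.         315.93741804]
 [  0.         491.72675448 199.17097549]
 [  0.           0.           1.        ]] [[-0.0123  0.9932 -0.1157  0.3388]
 [-0.9999 -0.0115  0.008  -0.0175]
 [ 0.0066  0.1158  0.9933  1.4193]
 [ 0.      0.      0.      1.    ]] ['frame', 'intrinsics', 'extrinsics']
0.1 [ 0.16868161 -0.523177    0.21815479] [-3.14149428e+00  1.04511108e-03 -1.25898807e+00] [-0.31557602 -0.55780865  0.14769345]
```

View pics/top0.png

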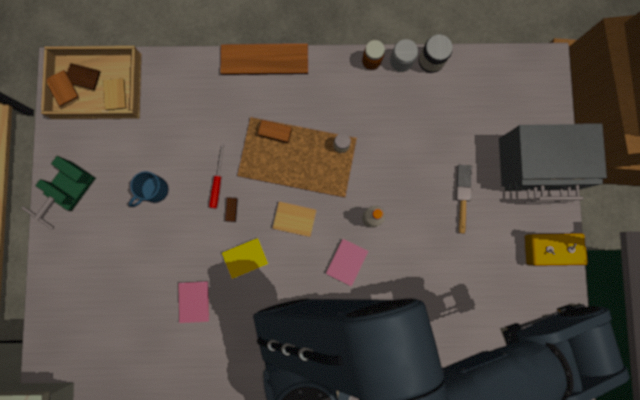

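View pics/side0.png

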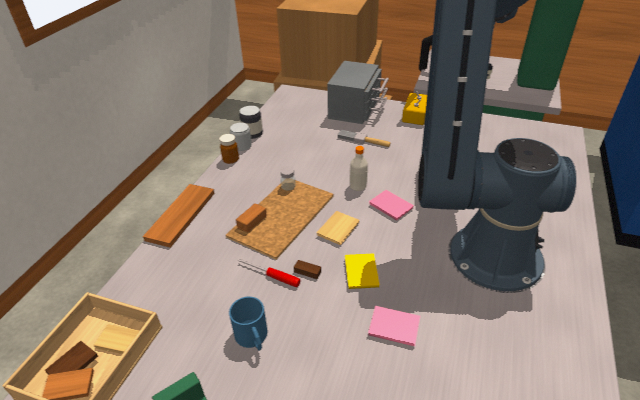

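Top view candidates for the plaque: light wood at (294,218), yellow look-alike (245,257), pinks (346,261) and (193,301), and a light wood block in the tray (115,93). Only (294,218) is unpainted wood lying before the board's near edge, so I choose it, and next measure it and check it in a crop.

```bash
cat > h.py <<'E'
import numpy as np,cv2
from station import *
def cast(f,px,z):
    px=np.atleast_2d(px).astype(float);K=f["intrinsics"];E=f["extrinsics"]
    d=np.c_[(px[:,0]-K[0,2])/K[0,0],-(px[:,1]-K[1,2])/K[1,1],-np.ones(len(px))]@E[:3,:3].T
    o=E[:3,3]; return o+d*((z-o[2])/d[:,2])[:,None]
def rect(f,mask,z):
    c=max(cv2.findContours(mask,cv2.RETR_EXTERNAL,cv2.CHAIN_APPROX_NONE)[0],key=cv2.contourArea)[:,0]
    w=cast(f,c,z)[:,:2]; r=cv2.minAreaRect((w*1000).astype(np.float32))
    return np.array(cv2.boxPoints(r))/1000,c
E
python3 - <<'E'
from h import *
for n in("top","side"):
    f=dict(np.load(f"{n}0.npz"));im=f["frame"];hsv=cv2.cvtColor(im,cv2.COLOR_RGB2HSV)
    out=im[:,:,::-1].copy()
    seeds={"top":((294,218),(265,160)),"side":((338,228),(285,215))}[n]
    print(hsv[seeds[0][1],seeds[0][0]],hsv[seeds[1][1],seeds[1][0]])
    for k,(s,z) in enumerate(zip(seeds,(.018,.01))):
        m=((hsv[...,1]>75)&(hsv[...,0]<28)).astype(np.uint8)*255
        x,y=s;w=(38,95)[k]
        box=np.zeros_like(m);box[max(0,y-w):y+w,x-w:x+w]=255;m&=box
        m=cv2.morphologyEx(m,cv2.MORPH_CLOSE,np.ones((5,5)))
        l=cv2.connectedComponents(m)[1];m=((l==l[y,x])*255).astype(np.uint8)
        b,c=rect(f,m,z);print(n,b.round(4).tolist(),b.mean(0).round(4),[np.linalg.norm(b[1]-b[0]).round(4),np.linalg.norm(b[2]-b[1]).round(4)])
        cv2.polylines(out,[c.reshape(-1,1,2)],True,(0,255,0),1)
    if n=="top":cv2.imwrite("pics/crop0.png",cv2.resize(out[110:250,220:400],None,fx=4,fy=4,interpolation=cv2.INTER_NEAREST))
E
```

```text
[ 21 138 153] [ 15 160 129]
top [[0.39329999685287476, -0.01119999960064888], [0.47360000014305115, -0.030400000512599945], [0.5, 0.08030000329017639], [0.4198000133037567, 0.09950000047683716]] [0.4467 0.0346] [np.float32(0.0825), np.float32(0.1138)]
top [[0.5070000290870667, -0.11339999735355377], [0.6841999888420105, -0.15129999816417694], [0.7515000104904175, 0.16349999606609344], [0.5742999911308289, 0.2013999968767166]] [0.6293 0.0251] [np.float32(0.1812), np.float32(0.3219)]
[ 20 138 241] [ 16 152 189]
side [[0.38769999146461487, -0.010400000028312206], [0.4724999964237213, -0.030300000682473183], [0.5004000067710876, 0.08839999884366989], [0.4156000018119812, 0.10830000042915344]] [0.444 0.039] [np.float32(0.0872), np.float32(0.1219)]
side [[0.5013999938964844, -0.11339999735355377], [0.6984000205993652, -0.15549999475479126], [0.7670999765396118, 0.1662999987602234], [0.5701000094413757, 0.20829999446868896]] [0.6342 0.0264] [np.float32(0.2014), np.float32(0.329)]
```

View pics/crop0.png

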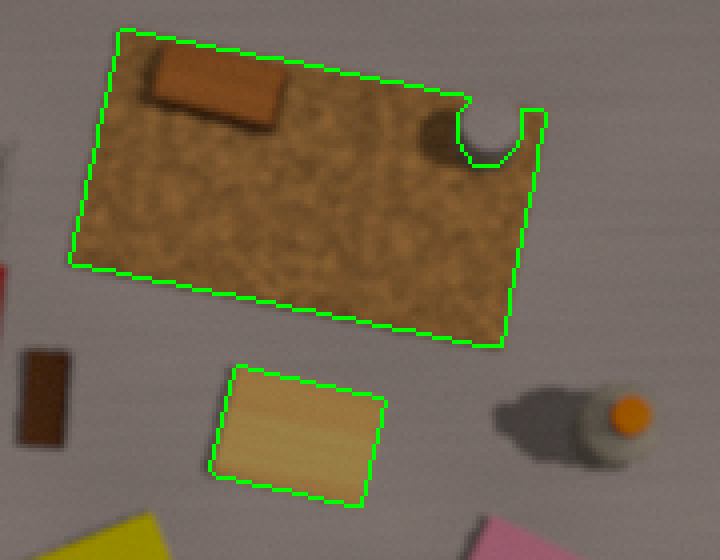

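The crop confirms it: light wood plaque at crop (297,435), about 80 x 110 mm, aligned with the board edge (crop (72,265) to (503,347)). No look-alike lies between them. Next I move in behind it.

```bash
cat >> h.py <<'E'
from scipy.spatial.transform import Rotation
O=np.array([.5407,.0440]); YAW=-.2106
xb=np.array([np.cos(YAW),np.sin(YAW),0]); yb=np.array([-np.sin(YAW),np.cos(YAW),0]); Z=np.array([0,0,1.])
Y0=-.029; W=.0075
def pose(cx,cz,phi,y=Y0,s=-1):
    "front lower fingertip edge at board-frame x=cx, height cz, tips leaning phi toward the board"
    zt=-np.cos(phi)*Z+np.sin(phi)*xb; xt=s*yb; R=np.c_[xt,np.cross(zt,xt),zt]
    p=np.r_[O,0]+xb*cx+yb*y+Z*cz-W*(np.cos(phi)*xb+np.sin(phi)*Z)
    return p,Rotation.from_matrix(R).as_euler('xyz')
def force():
    f=np.array(state()["contact_force"]); return np.array([f@xb,f@yb,f[2]])
E
python3 - <<'E'
from h import *
for s in(1,-1):
    for c in((-.15,.12,.2),(-.15,.0045,.2),(-.08,.005,.2),(-.05,.07,.5),(.03,.09,.5)):
        q=ik(*pose(*c,s=s)); print(s,c,None if q is None else np.round(q,2))
E
```

```text
1 (-0.15, 0.12, 0.2) [ 0.04  0.13  2.27 -0.1   0.55 -1.24]
1 (-0.15, 0.0045, 0.2) [ 0.04  0.45  2.33 -0.28  0.18 -1.05]
1 (-0.08, 0.005, 0.2) [-0.    0.5   2.17 -0.15  0.27 -1.22]
1 (-0.05, 0.07, 0.5) [ 0.03  0.37  2.27 -1.45  0.11  0.08]
1 (0.03, 0.09, 0.5) [-0.02  0.42  2.08 -0.55  0.18 -0.86]
-1 (-0.15, 0.12, 0.2) [ 0.04  0.13  2.27 -0.1   0.55  1.9 ]
-1 (-0.15, 0.0045, 0.2) [ 0.04  0.45  2.33 -0.28  0.18  2.09]
-1 (-0.08, 0.005, 0.2) [-0.    0.5   2.17 -0.15  0.27  1.92]
-1 (-0.05, 0.07, 0.5) None
-1 (0.03, 0.09, 0.5) [-0.02  0.42  2.08 -0.55  0.18  2.28]
```

```bash
sed -i 's/s=-1):/s=1):/' h.py; python3 - <<'E'
from h import *
for c in((-.15,.0045),(-.08,.0045),(-.06,.05),(-.03,.08),(.03,.09)): print(np.round(ik(*pose(*c,.1)),2))
grip(.5)
reach(*pose(-.155,.12,.1)); movel(pose(-.155,.0045,.1)[0],v=.12)
s=state();print(s["clock"],s["ee_pos"],s["finger_gap"]);b=force();print(b)
x=-.145
while x<-.07:
    x+=.005; movel(pose(x,.0045,.1)[0],v=.04); f=force()-b
    print(round(x,4),f.round(2),round(state()["clock"],2))
    if f[0]<-3: break
f=grab_frame("top");np.savez("top1.npz",**f)
cv2.imwrite("pics/top1.png",cv2.resize(f["frame"][120:260,200:400,::-1],None,fx=4,fy=4))
E
```

```text
[ 0.02  0.45  2.27 -0.07  0.32 -1.27]
[-0.02  0.52  2.11 -0.05  0.41 -1.33]
[-0.02  0.44  2.05 -0.04  0.55 -1.36]
[-0.04  0.42  1.97 -0.03  0.65 -1.38]
[-0.06  0.49  1.81 -0.02  0.74 -1.4 ]
4.3167 [0.37607385 0.04957704 0.00415566] 0.4979946426241977
[ 0.27435922 -0.59900943 -0.18813195]
-0.14 [-0.93  1.   -0.02] 4.84
-0.135 [ 0.02  0.35 -0.25] 5.12
-0.13 [0.83 0.13 1.43] 5.39
-0.125 [ 0.27  0.62 -0.4 ] 5.67
-0.12 [-0.85  0.34  0.62] 5.94
-0.115 [0.46 0.04 0.43] 6.22
-0.11 [-0.02  0.68 -0.3 ] 6.49
-0.105 [-0.01  0.04  1.23] 6.77
-0.1 [-0.24 -0.08  0.22] 7.04
-0.095 [-0.55  1.    0.43] 7.32
-0.09 [-0.05 -0.25 -0.67] 7.59
-0.085 [-0.99  0.05  0.78] 7.87
-0.08 [-5.57  0.19  3.06] 8.14
```

View pics/top1.png

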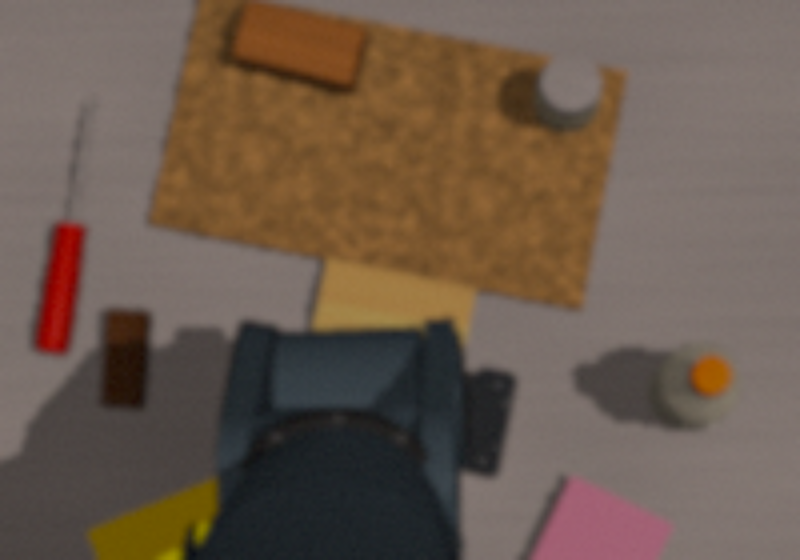

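The plaque is seated flush on the board edge at crop (395,270), square to it. Now I raise it along an arc with force feedback and pause before it tips.

```bash
cat >> h.py <<'E'
def arc(t0,t1,off,b,dt=.03,FT=7.):
    for t in np.arange(t0,t1,dt):
        p=pose(-.080*np.cos(t)+off,.0045+.080*np.sin(t),.1)[0]
        movel(p,v=.02); f=force()-b
        print(round(t,2),round(off*1000,1),f.round(1),round(state()["clock"],1))
        if np.linalg.norm(f)>30: print("ABORT");break
        off+=np.clip(.0003*(FT+f[0]),-.001,.001)
    return t,off
E
python3 - <<'E'
from h import *
b=np.array([.0,-.3,0])
print(arc(.02,.5,.0003,b))
f=grab_frame("side");cv2.imwrite("pics/side2.png",cv2.resize(f["frame"][130:330,200:460,::-1],None,fx=3,fy=3))
E
```

```text
0.02 0.3 [-6.1  1.1 -0.6] 8.4
0.05 0.6 [-6.7  0.2 -0.5] 8.7
0.08 0.7 [-7.6  0.4  0. ] 9.0
0.11 0.5 [-6.5  1.   0.2] 9.2
0.14 0.6 [-8.2  0.7 -0.1] 9.5
0.17 0.3 [-7.   0.5 -0.6] 9.8
0.2 0.3 [-7.5  1.   0.4] 10.1
0.23 0.1 [-8.3  0.8  0.1] 10.3
0.26 -0.3 [-6.2  0.1  1.4] 10.6
0.29 -0.0 [-8.1  1.5  1.3] 10.9
0.32 -0.4 [-7.1  0.4  1. ] 11.1
0.35 -0.4 [-7.7  0.6  1.5] 11.4
0.38 -0.6 [-7.1  0.2  1.5] 11.7
0.41 -0.6 [-7.9  0.5  2.1] 11.9
0.44 -0.9 [-7.1  0.5  3.4] 12.2
0.47 -1.0 [-8.3  0.6  3. ] 12.5
(np.float64(0.47000000000000003), np.float64(-0.0013453385760033186))
```

View pics/side2.png

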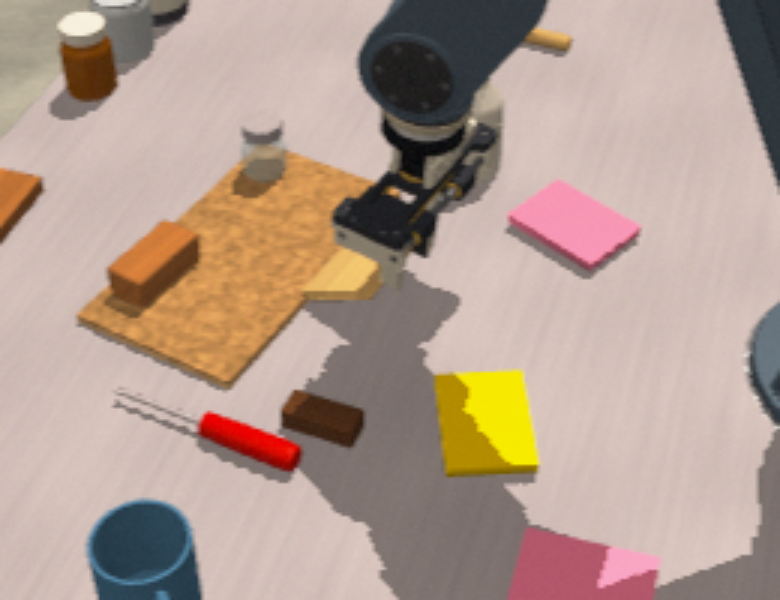

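The side view shows the plaque tilted at crop (345,275), its far side on the board edge and the finger at its near side. Fz is growing positive, so the plaque wants to rise faster than the finger. I'll add a vertical correction and a lower push.

```bash
cat >> h.py <<'E'
def arc2(t0,t1,off,zo,b,dt=.03,FT=5.):
    for t in np.arange(t0,t1,dt):
        movel(pose(-.080*np.cos(t)+off,.0045+.080*np.sin(t)+zo,.1)[0],v=.02); f=force()-b
        print(round(t,2),round(off*1000,1),round(zo*1000,1),f.round(1),round(state()["clock"],1))
        if np.linalg.norm(f)>30: print("ABORT");break
        off+=np.clip(.0003*(FT+f[0]),-.001,.001); zo+=np.clip(.0003*f[2],-.0003,.001)
        zo=min(zo,.002)
    return t,off,zo
E
python3 - <<'E'
from h import *
b=np.array([.0,-.3,0])
print(arc2(.5,1.15,-.0013,0,b))
f=grab_frame("side");cv2.imwrite("pics/side3.png",cv2.resize(f["frame"][150:290,250:390,::-1],None,fx=4,fy=4))
E
```

```text
0.5 -1.3 0 [-7.3  0.1  3.4] 12.8
0.53 -2.0 1.0 [-4.6 -0.7  1.8] 13.1
0.56 -1.9 1.6 [-4.6 -1.2  2.5] 13.4
0.59 -1.7 2.0 [-4.9 -0.6  2.4] 13.7
0.62 -1.7 2.0 [-6.3 -1.   3.9] 13.9
0.65 -2.1 2.0 [-4.2 -0.6  2. ] 14.2
0.68 -1.9 2.0 [-5.3 -2.3  4.6] 14.5
0.71 -1.9 2.0 [-5.2 -0.9  3.9] 14.8
0.74 -2.0 2.0 [-6.2 -0.2  4.5] 15.0
0.77 -2.4 2.0 [-5.  -0.7  3.4] 15.3
0.8 -2.4 2.0 [-5.6 -0.8  4.9] 15.5
0.83 -2.6 2.0 [-4.9 -0.5  4.4] 15.8
0.86 -2.5 2.0 [-5.8 -0.4  5.6] 16.1
0.89 -2.8 2.0 [-4.9 -1.1  5.6] 16.3
0.92 -2.7 2.0 [-5.5 -1.   6.1] 16.6
0.95 -2.9 2.0 [-4.2 -1.3  5.6] 16.9
0.98 -2.6 2.0 [-6.  -1.4  7.1] 17.2
1.01 -2.9 2.0 [-5.3 -0.7  6.2] 17.4
1.04 -3.0 2.0 [-5.6 -2.1  7.1] 17.7
1.07 -3.2 2.0 [-4.6 -1.9  8.3] 18.0
1.1 -3.0 2.0 [-5.2 -1.4  9.1] 18.2
1.13 -3.1 2.0 [-4.8 -1.4  9.3] 18.5
(np.float64(1.1300000000000006), np.float64(-0.003045278275951288), 0.002)
```

View pics/side3.png

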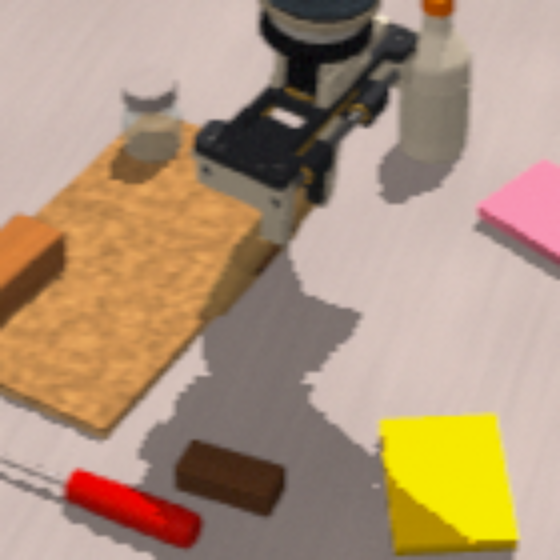

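The plaque stands about 65° up, at crop (235,250). The finger presses down along it (Fz 9 N), so I let it rise freely and go on tipping.

```bash
sed -i 's/zo=min(zo,.002)/zo=min(zo,.012)/; s/-.0003,.001)/-.0006,.001)/' h.py; python3 - <<'E'
from h import *
b=np.array([.0,-.3,0])
print(arc2(1.15,1.45,-.003,.003,b,FT=4.))
f=grab_frame("side");cv2.imwrite("pics/side4.png",cv2.resize(f["frame"][150:290,250:390,::-1],None,fx=4,fy=4))
E
```

```text
1.15 -3.0 3.0 [-2.2 -0.5  1.9] 18.8
1.18 -2.5 3.6 [-0.5  0.7  0. ] 19.1
1.21 -1.5 3.6 [-0.7  0.1  2.7] 19.4
1.24 -0.5 4.4 [ 1.  -0.3 -0.1] 19.8
1.27 0.5 4.3 [-0.7  0.8  2.7] 20.1
1.3 1.5 5.2 [-1.2  0.6  0.4] 20.4
1.33 2.3 5.3 [ 0.3 -0.8  0.4] 20.7
1.36 3.3 5.4 [-0.   0.9 -0.6] 21.1
1.39 4.3 5.2 [0.9 0.2 1. ] 21.4
1.42 5.3 5.5 [0.1 0.8 0.6] 21.7
1.45 6.3 5.7 [ 0.3  0.2 -0.2] 22.0
(np.float64(1.4500000000000002), np.float64(0.007345294695193242), np.float64(0.005642754201140833))
```

View pics/side4.png

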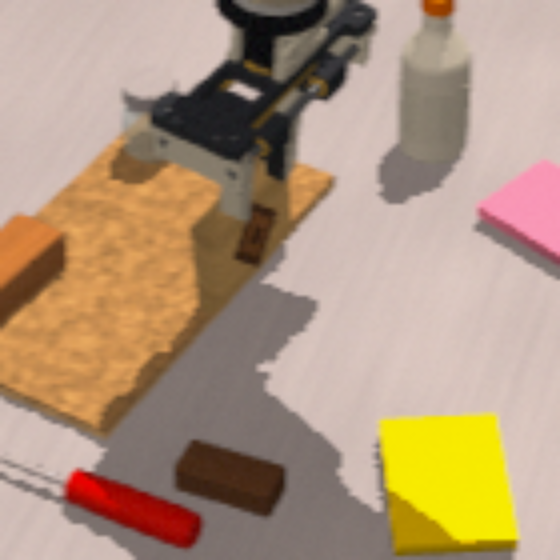

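The plaque looks upright at crop (220,240), with the inlay showing at (255,235). Commanded tip height (about 90 mm) is above its top, so I check from the top before moving.

```bash
python3 - <<'E'
from h import *
s=state();p=s["ee_pos"]-np.r_[O,0];print(p@xb,p@yb,p[2],s["clock"])
f=grab_frame("top");g=grab_frame("side")
a=cv2.resize(f["frame"][130:230,240:360,::-1],(480,400));c=cv2.resize(g["frame"][185:225,285:325,::-1],(320,320),interpolation=cv2.INTER_CUBIC)
o=np.zeros((400,800,3),np.uint8);o[:,:480]=a;o[:320,480:]=c;cv2.imwrite("pics/both5.png",o)
E
```

```text
-0.010741496354063183 -0.02900830428096453 0.08887654649190749 22.0583
```

View pics/both5.png

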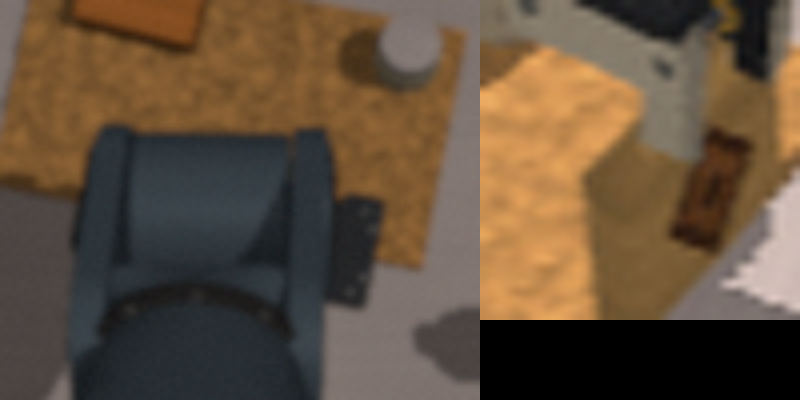

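```bash
python3 - <<'E'
from h import *
f=grab_frame("side");o=np.r_[O,0]
for px in((314,208.8),(316.7,202.8),(311.6,215)):
    a,c=cast(f,px,0)[0],cast(f,px,.2)[0]
    for y in(-.034,-.029,-.024):
        t=(y-(a-o)@yb)/((c-a)@yb); p=a+t*(c-a); print(px,y,"x %.4f z %.4f"%((p-o)@xb,p[2]))
# predicted pixels
E=f["extrinsics"];K=f["intrinsics"]
def pr(x,y,z):
    v=E[:3,:3].T@(o+xb*x+yb*y+Z*z-E[:3,3]); return (K[0,0]*v[0]/-v[2]+K[0,2]).round(1),(K[1,2]-K[1,1]*v[1]/-v[2]).round(1)
for th in(1.2,1.4,1.57,1.75):
    C=lambda s,h:(-s*np.cos(th)-h*np.sin(th),.0+s*np.sin(th)-h*np.cos(th))
    # s along from far rim edge, h toward inlaid side(+ up to .018 from back)
    x,z=C(.04,.012);x2,z2=C(.08,.012);print(th,"centre",pr(x,Y0,z),"top-left corner(rim)",pr(x2,.026,z2),"foot",pr(0,.026,0))
print("left finger tip",pr(-.003,Y0+.024,.09),pr(-.003,Y0+.035,.09))
E
```

```text
(314, 208.8) -0.034 x -0.0068 z 0.0439
(314, 208.8) -0.029 x -0.0101 z 0.0490
(314, 208.8) -0.024 x -0.0134 z 0.0542
(316.7, 202.8) -0.034 x -0.0171 z 0.0715
(316.7, 202.8) -0.029 x -0.0203 z 0.0765
(316.7, 202.8) -0.024 x -0.0235 z 0.0815
(311.6, 215) -0.034 x 0.0027 z 0.0150
(311.6, 215) -0.029 x -0.0006 z 0.0203
(311.6, 215) -0.024 x -0.0039 z 0.0257
1.2 centre (np.float64(318.6), np.float64(214.6)) top-left corner(rim) (np.float64(312.6), np.float64(217.7)) foot (np.float64(301.8), np.float64(230.8))
1.4 centre (np.float64(316.6), np.float64(212.7)) top-left corner(rim) (np.float64(308.1), np.float64(214.2)) foot (np.float64(301.8), np.float64(230.8))
1.57 centre (np.float64(314.6), np.float64(211.3)) top-left corner(rim) (np.float64(304.1), np.float64(211.8)) foot (np.float64(301.8), np.float64(230.8))
1.75 centre (np.float64(312.5), np.float64(210.1)) top-left corner(rim) (np.float64(299.8), np.float64(209.9)) foot (np.float64(301.8), np.float64(230.8))
left finger tip (np.float64(307.1), np.float64(202.0)) (np.float64(305.0), np.float64(204.1))
```

The ray check gives about 1.75 rad: the plaque leans past vertical on the board edge, with the fingertip just above its top. I back off, lower the tip and push the inlaid face over.

```bash
python3 - <<'E'
from h import *
b=np.array([.0,-.3,0])
movel(pose(-.055,.09,.1)[0],v=.08);movel(pose(-.055,.064,.1)[0],v=.08)
for x in np.arange(-.05,.026,.005):
    movel(pose(x,.064,.1)[0],v=.03);f=force()-b;print(round(x,3),f.round(1),round(state()["clock"],1))
    if np.linalg.norm(f)>20:break
hold(.5)
movel(pose(-.06,.09,.1)[0],v=.1)
f=grab_frame("side");g=grab_frame("top");np.savez("side6.npz",**f)
o=np.zeros((400,800,3),np.uint8);o[:,:400]=cv2.resize(f["frame"][150:290,250:390,::-1],(400,400));o[:,400:]=cv2.resize(g["frame"][130:230,250:350,::-1],(400,400));cv2.imwrite("pics/both6.png",o)
E
```

```text
-0.05 [1.2 0.8 0.6] 23.8
-0.045 [-0.   0.4 -0.6] 24.1
-0.04 [0.4 0.2 0.1] 24.4
-0.035 [0.3 0.1 0. ] 24.8
-0.03 [ 0.1  0.  -1.5] 25.1
-0.025 [ 0.1 -0.5  0.2] 25.4
-0.02 [0.2 0.  0.3] 25.7
-0.015 [-0.6 -0.3 -0.4] 26.0
-0.01 [ 1.   0.4 -0.3] 26.3
-0.005 [-0.2  1.1 -0.7] 26.6
-0.0 [ 0.7  0.2 -0.3] 27.0
0.005 [-0.5  0.6 -0.7] 27.3
0.01 [ 0.6 -0.   0.2] 27.6
0.015 [-0.1 -0.1 -0.5] 27.9
0.02 [0.7 0.2 0. ] 28.2
0.025 [ 0.3 -0.3 -0.9] 28.6
```

View pics/both6.png

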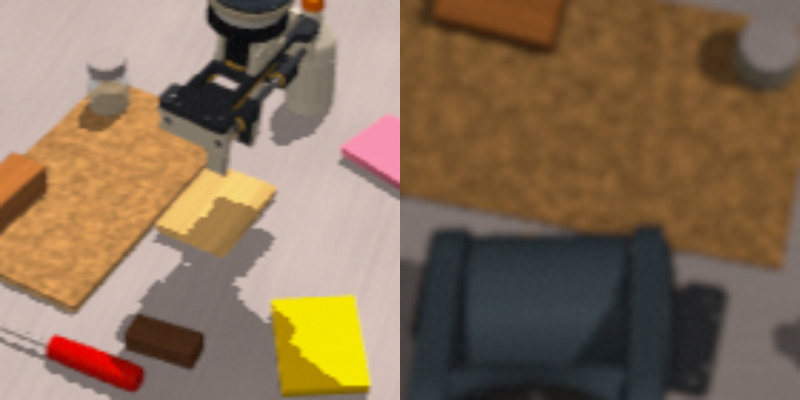

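The plaque had stood nearly upright, but my retreat over its top dragged it back down, plain side up, at the edge (left crop (215,210)). I retry, this time pressing radially towards the pivot and sweeping on past vertical with friction on the rim.

```bash
cat > a2.py <<'E'
from h import *
b=np.array([.0,-.3,0])
movel(pose(-.13,.09,.1)[0],v=.2);movel(pose(-.13,.0045,.1)[0],v=.15);movel(pose(-.095,.0045,.1)[0],v=.06)
x=-.095
while x<-.07:
    x+=.004;movel(pose(x,.0045,.1)[0],v=.04);f=force()-b
    print(round(x,3),f.round(1),round(state()["clock"],1))
    if f[0]<-4:break
P=np.array([0,.006]);r=-x;lost=0
for t in np.arange(.0,1.95,.045):
    c,s=np.cos(t),np.sin(t)
    movel(pose(P[0]-r*c,P[1]-.0015*max(0,1-t/.3)+r*s,.1)[0],v=.03);f=force()-b
    R=-f[0]*c+f[2]*s; T=f[0]*s+f[2]*c   # force on tool: outward (compression), tangential
    print("%.2f r %.1f R %.1f T %.1f  %.1f"%(t,r*1000,R,T,state()["clock"]))
    if np.linalg.norm(f)>30: print("ABORT");break
    r+=np.clip(.0003*(R-6.5),-.0008,.001)
    r=np.clip(r,.076,.088)
    lost=lost+1 if R<1.5 else 0
    if lost>=4: print("LOST");break
f=grab_frame("side");cv2.imwrite("pics/side7.png",cv2.resize(f["frame"][150:290,250:390,::-1],None,fx=4,fy=4))
E
python3 a2.py
```

```text
-0.091 [-0.5  0.2 -1.3] 32.4
-0.087 [ 0.8  1.1 -0.1] 32.6
-0.083 [-0.1  1.8  0.4] 32.9
-0.079 [-8.3  0.8  3.6] 33.1
0.00 r 79.0 R 8.1 T 3.1  33.4
0.04 r 79.5 R 6.3 T -0.1  33.7
0.09 r 79.4 R 6.5 T -0.7  33.9
0.14 r 79.4 R 7.3 T -1.6  34.2
0.18 r 79.7 R 8.1 T -1.2  34.5
0.22 r 80.2 R 6.6 T -1.9  34.8
0.27 r 80.2 R 6.4 T -0.4  35.0
0.32 r 80.1 R 7.4 T -1.2  35.3
0.36 r 80.4 R 6.5 T -0.9  35.6
0.40 r 80.4 R 6.8 T -1.0  35.9
0.45 r 80.5 R 7.2 T -0.4  36.1
0.49 r 80.7 R 7.1 T -0.9  36.4
0.54 r 80.9 R 7.6 T -1.5  36.7
0.58 r 81.2 R 7.0 T -1.1  36.9
0.63 r 81.4 R 6.7 T -0.8  37.2
0.67 r 81.5 R 7.4 T -0.5  37.5
0.72 r 81.7 R 6.9 T -1.0  37.8
0.77 r 81.8 R 6.2 T 0.3  38.0
0.81 r 81.7 R 7.1 T -1.1  38.3
0.85 r 81.9 R 7.0 T -0.8  38.6
0.90 r 82.1 R 6.8 T -1.0  38.9
0.94 r 82.2 R 4.6 T -0.8  39.1
0.99 r 81.6 R 11.0 T -0.7  39.4
1.03 r 82.6 R 1.5 T -0.5  39.7
1.08 r 81.8 R 9.3 T -0.8  40.0
1.12 r 82.6 R 2.6 T -0.2  40.2
1.17 r 81.8 R 8.4 T 0.2  40.5
1.21 r 82.4 R 2.6 T -0.6  40.8
1.26 r 81.6 R 10.6 T 0.2  41.1
1.30 r 82.6 R 1.7 T -0.6  41.3
1.35 r 81.8 R 7.9 T 0.2  41.6
1.40 r 82.2 R 4.0 T -1.0  41.9
1.44 r 81.5 R 7.4 T 0.2  42.2
1.48 r 81.7 R 6.5 T -0.8  42.4
1.53 r 81.7 R 7.5 T -0.9  42.7
1.57 r 82.1 R 7.8 T -1.3  43.0
1.62 r 82.4 R 6.3 T -0.1  43.3
1.67 r 82.4 R 7.2 T -0.2  43.5
1.71 r 82.6 R 7.8 T -0.7  43.8
1.75 r 83.0 R 6.9 T 0.0  44.1
1.80 r 83.1 R 6.4 T 0.3  44.4
1.84 r 83.1 R 7.9 T 0.1  44.6
1.89 r 83.5 R 7.5 T -0.7  44.9
1.93 r 83.8 R 6.8 T 0.2  45.2
```

View pics/side7.png

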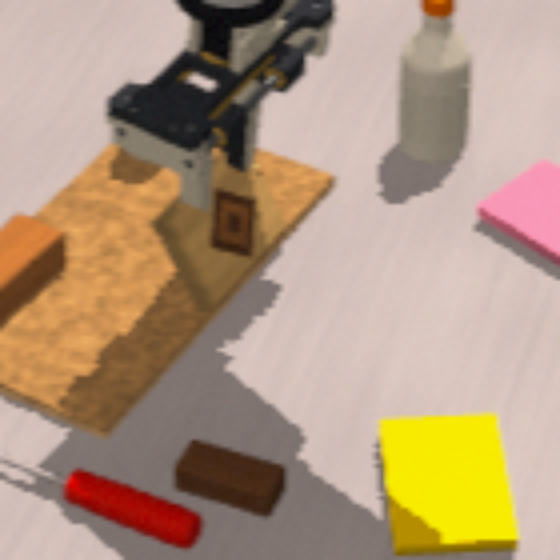

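It works: the plaque leans about 1.9 rad over the board (inlay at crop (233,222)), still held by the fingertips. I sweep on further, then release upwards.

```bash
cat > a3.py <<'E'
from h import *
b=np.array([.0,-.3,0]);P=np.array([0,.006]);r=.0838;low=0
for t in np.arange(1.975,2.4,.045):
    c,s=np.cos(t),np.sin(t)
    movel(pose(P[0]-r*c,P[1]+r*s,.1)[0],v=.03);f=force()-b
    R=-f[0]*c+f[2]*s;print("%.2f r %.1f R %.1f  %.1f"%(t,r*1000,R,state()["clock"]))
    if np.linalg.norm(f)>30: print("ABORT");break
    r+=np.clip(.0003*(R-5),-.0008,.001)
    low=low+1 if R<1 else 0
    if low>=2:break
movel(pose(P[0]-(r+.02)*c,P[1]+(r+.02)*s,.1)[0],v=.05)
hold(.3);movel(pose(.03,.13,.1)[0],v=.1);movel(pose(-.14,.16,.1)[0],v=.15)
f=grab_frame("side");g=grab_frame("top");np.savez("side8.npz",**f)
o=np.zeros((400,800,3),np.uint8);o[:,:400]=cv2.resize(f["frame"][150:290,250:390,::-1],(400,400));o[:,400:]=cv2.resize(g["frame"][130:230,250:350,::-1],(400,400));cv2.imwrite("pics/both8.png",o)
print(state()["clock"],force())
E
python3 a3.py
```

```text
1.98 r 83.8 R 8.5  45.5
2.02 r 84.8 R -0.6  45.8
2.06 r 84.0 R -0.1  46.1
48.8333 [-0.00086402 -0.06894845  0.5435602 ]
```

View pics/both8.png

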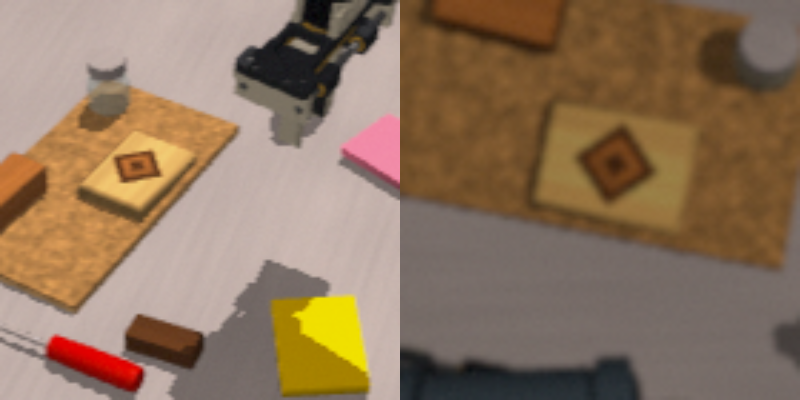

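The plaque lies flat and fully on the board with its inlaid face up (right crop centre (615,165)), the bystanders are in place, and the gripper is clear.

```bash
python3 -c "
from station import *
close_job()"
```

```text
the job is handed in; nothing more can be done
```

The plaque now lies on the board with its inlaid face up, and I handed the job in at about 49 s of the 61 s allowed.

**How it went:**
- **First attempt:** I pushed the plaque against the board's near edge and tipped it up. When I drew the fingers back over its top, it fell back onto the table.
- **Second attempt:** I seated it against the edge again. I then turned it up and past vertical on an arc, pressing toward the pivot with about 7 N. It passed the balance point and fell onto the board.

**Last checks:**
- The final side and top views show the plaque flat and wholly on the board, with the inlay visible.
- The bystanders visible in those views look unmoved. I judged this by eye and did not measure it. The mug, brush and part of the screwdriver were outside the last crops.
- The gripper was clear and the force reading was near zero (0.5 N, within noise).
- The strongest force I read during contact was about 11 N, sampled once per step rather than continuously.
- I did not measure the plaque's final angle or height.
- On the first attempt, the image estimate of about 1.75 rad disagreed with what happened, because the plaque fell back. It was probably close to upright and sitting slightly high on the board edge.

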